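# Sweep loose bottle caps into the scoop tray

## Robot

A 6-joint arm with a two-finger parallel gripper is mounted at the origin on the work surface. World frame = base frame: x ahead of the robot, y to its left, z up, the work surface at z = 0. Lengths are in mm, angles in rad, forces in N, time in s.
With the tool pointing down it reaches from about 275 to 725 mm from the base axis. Payload 15.9 kg.
Tool frame: the origin (TCP) lies midway between the tips of the shut fingers; the grasp point (between the pads) lies 19 mm behind it; z points along the fingers, y is the line along which they close (so a half turn about z gives the same grasp; the last joint's range is limited). The gripper opens to 85 mm and grips with 20 to 120 N. Pads are 22 mm wide; open, the fingers measure 114 mm over their backs; the gripper's body (76 mm by 85 mm) begins 54 mm behind the grasp point. The pads swing forward as they close: fully open they stand 13 mm farther back than shut.
Start: joints at [1.187, 0.213, -0.034, 1.323, 0, 1.571], TCP at [187.216, 463.611, 231.306] pointing down, gripper open.
Joint ranges: [-2.98, 2.98], [-0.74, 1.72], [-1.14, 1.35], [-2.1, 2.04], [-1.57, 1.44], [-3.14, 3.14]. Speed limits (rad/s): [1.89, 1.89, 2.39, 2.57, 3.14, 3.14].

## Interface

Orientations are given as a unit quaternion [w, x, y, z].
In Python, from rig import * gives the robot as it stands. The module is installed in compiled form; this text tells all that it offers.
- The arm moves only by the tool send_rows, never from a script. Its argument "increments" is a list of rows, each a list of 4 numbers: the shift along the tool's x, y, z in m, then the turn about the tool's z in degrees. In form: [[tx, ty, tz, spin], ...]. A call has 1 to 20 rows; each row shifts and turns the commanded pose from where the row before left it, along the tool's axes as they then stand; what a row does not reach is not made up. A row lasts 1/10 s, in which the tool goes at most 50 mm and 8.59 degrees, less where a joint would pass 70% of its speed; a pose out of reach is approached as far as the arm can. A call is refused whole if a number of a shift passes 0.05 or a number of a turn 8.59, either way. A call with a gripper value outside its range is refused whole. "gripper" is the opening, from 0 (shut) to 1 (fully open), set as the call begins (left out, the last holds). The fingers move at their own pace and stop on an object; the grip force is fixed at half the most. Time passes only in rows, so rows that do not move let the fingers close. It gives the time, the measured TCP pose, the force, the opening and the grip force at its end, in the units of the state.
- state(): the state, without advancing time (a new reading comes with each control period).
- read_camera(name): name is "scene" or "side" or "wrist"; returns a dict with "img" (420x560x3 uint8, red, green, blue), "range_z" (420x560 float32, mm along the optical axis (not along the pixel's ray), 0 where there is no reading), "K" (3x3 intrinsics, pixels), "distortion" ([k1, k2, p1, p2, k3] as OpenCV has them; the pictures are not rectified), "extrinsics" (4x4, takes a point from camera to world coordinates). Camera axes: x right, y down, z forward; pixel columns grow to the right and rows downward; lengths in mm; the calibration is good to about 2 mm. A picture is of the moment at which its call begins.
- sign_off(): hands the job in; it is judged then, once.
The state is a dict: "t": time; "joint_pos": joint angles; "joint_vel": joint speeds; "tau": joint torques, N m; "eef_pos": TCP position; "tcp_rot": TCP orientation; "contact_force": force on the tool from outside, world axes, zero at the start; "wrist_torque": the same for the moment, N m; "opening": opening from 0.0 (shut) to 1.0 (fully open); "finger_force": force on a finger pad.
Only numpy, scipy, OpenCV 4.12 (cv2) and the standard library are available. Lean on these libraries where they do the work, as an engineer would, in place of code of your own. Each camera call takes 0.05 s, during which the arm holds its last target. There are 200 camera calls.

## Task

Clear the wet bench for the next run: with the fingertips, sweep the three loose orange screw caps along the bench and into the blue scoop tray through its open side, until each one lies flat and wholly inside the tray. Slide them steadily: do not pinch them or jam them hard against the walls, pick them up, stand them on edge or flick them. Leave the beaker, the jar and the vial standing where they are.

Things in the scene. Friction and masses are not known exactly. Their poses are not given: they have to be found in the camera images.
- cap_a: loose round orange plastic screw cap with a yellow disc on its flat top, 40 mm across, 20 mm high, about 20 g, lying flat on the bench, top up; origin at the centre of its underside, z up along its axis. The three caps are alike
- cap_b: loose round orange plastic screw cap with a yellow disc on its flat top, 40 mm across, 20 mm high, about 20 g, lying flat on the bench, top up; origin at the centre of its underside, z up along its axis. The three caps are alike
- cap_c: loose round orange plastic screw cap with a yellow disc on its flat top, 40 mm across, 20 mm high, about 20 g, lying flat on the bench, top up; origin at the centre of its underside, z up along its axis. The three caps are alike
- tray: blue scoop tray fixed to the bench, 240 (its x) by 165 mm (its y); walls 5 mm thick, 35 mm high on three sides, open along its whole -y side. Origin at bench level, z up. Front lip at y = -80 mm; a ramp rises from bench level there to the 3 mm floor at y = -50 mm; flat floor to the back wall (inner face y = +80 mm); side walls' inner faces at x = -115 and +115 mm
- beaker: clear glass beaker, open at the top, 54 mm across, 68 mm high, loose; origin at the centre of its underside, z up
- jar: white plastic jar with a white lid and a green label, 56 mm across, 70 mm high, loose; origin at the centre of its underside, z up
- vial: amber glass vial with a black cap, 32 mm across, 60 mm high, loose; origin at the centre of its underside, z up

How it is judged:
By the outcome, as a careful person would: the job done as asked, in the order asked, and still so for the second after the job is handed in, with the robot touching nothing.
It also fails if it takes over 64 s, if anything falls off the work surface, if the arm or the gripper's body presses on something with over 40 N, if the wrist force passes 120 N, or if a joint passes its speed limit or range.

## Working session

There is one attempt and no reset: what is moved stays moved. The work goes in short steps, Python scripts to look and compute and a tool call to move; the robot and the scene stay as the last step left them, time stands still between calls to the robot, and variables do not carry over. Pictures are saved under pics/ and viewed, at most 10 in all, crops included, and the job is handed in when it is done.

Besides the shell and the picture viewer there is one more tool, called after "Emit:" by a JSON object that holds its "method" and its "body", one argument or row to a line. send_rows: Moves the arm, as the interface text tells. Its arguments: {"type":"object","properties":{"increments":{"type":"array","items":{"type":"array","items":{"type":"number"}}},"gripper":{"type":"number"}},"required":["increments"]}

```bash
mkdir -p pics; cat > h.py <<'E'
from rig import *
import numpy as np, cv2
def pix2w(c,uv,z):
    uv=np.array(uv,float).reshape(-1,1,2)
    n=cv2.undistortPoints(uv,c["K"],np.array(c["distortion"],float))[:,0]
    T=np.array(c["extrinsics"]); d=np.c_[n,np.ones(len(n))]@T[:3,:3].T; o=T[:3,3]
    return o+d*((z-o[2])/d[:,2])[:,None]
def blobs(c,lo,hi,amin=40):
    h=cv2.cvtColor(c["img"],cv2.COLOR_RGB2HSV); m=cv2.inRange(h,lo,hi)
    n,l,s,ce=cv2.connectedComponentsWithStats(m)
    return [(s[i],ce[i]) for i in range(1,n) if s[i][4]>=amin]
E
python3 - <<'E'
from h import *
s=state();print(s["t"],s["eef_pos"],s["tcp_rot"],s["contact_force"],s["opening"])
c=read_camera("scene");d=read_camera("side")
for n,c in(("scene",c),("side",d)):
    cv2.imwrite(f"pics/{n}0.png",c["img"][:,:,::-1])
    print(n,np.array(c["extrinsics"])[:3,3])
    for nm,lo,hi,z in(("yellow",(22,120,120),(35,255,255),20),("orange",(5,150,100),(18,255,255),10),("green",(40,80,50),(85,255,255),35)):
        for st,ce in blobs(c,lo,hi): print(nm,st,ce.round(1),pix2w(c,ce,z)[0].round(1))
E
```

```text
0.0 [187.08362873 463.31865576 230.82588311] [-1.08398995e-04  1.90729264e-01  9.81642527e-01 -5.33466691e-04] [-1.11371642 -0.68496031  0.30126715] 1.0033351272915214
scene [1213.45397291  -84.7266557   942.75433149]
yellow [269 178  14  11 117] [275.7 182.7] [492.5  -5.7  20. ]
yellow [207 200  15  11 128] [214.1 205. ] [ 542.6 -156.6   20. ]
yellow [545 216  15  28 250] [554.  228.1] [692.1 604.8  20. ]
yellow [254 236  16  13 165] [261.9 241.8] [655.4 -54.8  20. ]
orange [     0      0    560    415 137580] [260.5 197.7] [526.2 -46.2  10. ]
orange [ 0 97 40 23 94] [ 20.1 112.4] [ 168.1 -666.8   10. ]
orange [285 289  13   7  40] [290.9 293. ] [780.8  -5.5  10. ]
orange [107 377 161  24 650] [187.3 388.4] [ 948.9 -221.2   10. ]
orange [545 388  15  13  46] [553.2 393. ] [1030.8  448.7   10. ]
green [193 162  22  11 108] [203.9 168.1] [ 439.9 -176.2   35. ]
green [189 346  13  15 143] [194.8 352.9] [ 893.2 -203.7   35. ]
side [ 528.16275425 -829.52885095  531.42721005]
yellow [288  99  71  23 489] [318.9 110.3] [730.3 656.2  20. ]
yellow [237 215  16   9  88] [244.8 219. ] [490.1  -4.9  20. ]
yellow [318 224  17   9 101] [326. 228.] [653.2 -54.   20. ]
yellow [263 256  19  12 139] [272.1 261.9] [ 540.8 -156.4   20. ]
orange [375 204  17  10 111] [382.7 208.5] [789.   26.9  10. ]
orange [234 213  23  21 265] [245.1 224.3] [490.2  -9.9  10. ]
orange [315 222  24  21 282] [326.  233.7] [652.8 -59.4  10. ]
orange [260 254  26  25 333] [272.4 268. ] [ 540.9 -161.5   10. ]
green [475 242  16  14 162] [482.9 248.6] [ 918.3 -168.4   35. ]
green [178 272  33  17 279] [194.8 282.1] [ 410.  -220.1   35. ]
```

View pics/scene0.png

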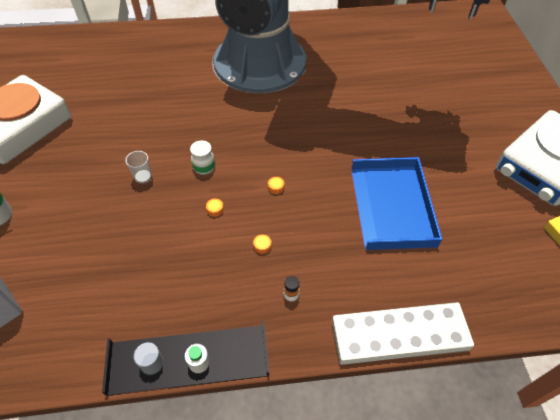

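View pics/side0.png

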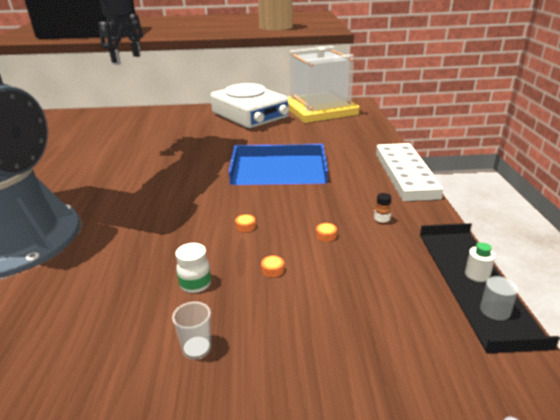

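The scene view shows caps near (276,183), (214,205) and (262,242). The tray at (395,200) opens to the left (world -y), and the jar (203,160), beaker (140,170) and vial (291,290) stand clear of the direct path. Next I'll measure the tray and obstacles.

```bash
python3 - <<'E'
from h import *
for n in("scene","side"):
    c=read_camera(n);h=cv2.cvtColor(c["img"],cv2.COLOR_RGB2HSV);m=cv2.inRange(h,(105,150,60),(125,255,255))
    cs,_=cv2.findContours(m,cv2.RETR_EXTERNAL,cv2.CHAIN_APPROX_NONE);k=max(cs,key=cv2.contourArea)
    a=cv2.approxPolyDP(cv2.convexHull(k),2.5,True)[:,0]
    print(n);
    for p in a: print(p,pix2w(c,p,0)[0,:2].round(),pix2w(c,p,35)[0,:2].round())
    # obstacles: base centre guesses from range image
    P={"scene":{"jar":(201,148),"beaker":(138,157),"vial":(291,283)},"side":{"jar":(192,252),"beaker":(193,315),"vial":(384,199)}}[n]
    for o,p in P.items(): print(o,pix2w(c,p,{"jar":70,"beaker":68,"vial":60}[o])[0].round())
    # height points of obstacles from range, region
E
```

```text
scene
[418 157] [434. 371.] [463. 354.]
[441 239] [681. 353.] [701. 337.]
[437 246] [698. 338.] [717. 323.]
[366 248] [686. 178.] [705. 168.]
[352 170] [458. 193.] [486. 182.]
[354 160] [425. 205.] [455. 194.]
jar [ 405. -178.   70.]
beaker [ 416. -328.   68.]
vial [782.  -7.  60.]
side
[322 145] [709. 412.] [697. 331.]
[325 182] [685. 182.] [675. 116.]
[231 183] [453. 200.] [458. 132.]
[230 168] [448. 286.] [453. 213.]
[235 146] [457. 433.] [462. 349.]
jar [ 405. -183.   70.]
beaker [ 423. -333.   68.]
vial [776. -18.  60.]
```

Caps are at about A(491,-5), B(542,-156) and C(654,-54). The tray centre is about (575,268) with yaw of about -5°, its mouth at y≈187. I'll cradle each cap between part-open fingertips (about 28 mm gap) and push along +y. First I'll turn the tool.

Emit:
{"method": "send_rows", "body": {
  "increments": [
    [0,0,0.01,8.1],
    [0,0,0.01,8.1],
    [0,0,0.01,8.1],
    [0,0,0.01,8.1],
    [0,0,0.01,8.1],
    [0,0,0.01,8.1],
    [0,0,0.01,8.1],
    [0,0,0.01,8.1],
    [0,0,0.01,8.1]
  ],
  "gripper": 0.33
}}

```text
t: 1.1
eef_pos: [187.2, 463.5, 140.8]
tcp_rot: [0.0, 0.739, 0.674, -0.0]
contact_force: [-0.1, -0.3, 0.3]
opening: 0.331
finger_force: 0.0
```

```bash
cat > go.py <<'E'
from h import *
import sys
def pose():
    s=state();w,x,y,z=s["tcp_rot"];ex=np.array([1-2*(y*y+z*z),2*(x*y+w*z)])
    return s,s["eef_pos"],np.arctan2(ex[1],ex[0])
def go(X,Y,deg=None):
    s,p,a=pose();a2=a if deg is None else np.radians(deg)
    d=np.array([X,Y])-p[:2]
    print("t",round(s["t"],2),"p",p.round(1),"ang",np.degrees(a).round(2),"F",np.round(s["contact_force"],1),"op",round(s["opening"],2),"| mm tx %.1f ty %.1f spin %.2f"%(d@[np.cos(a2),np.sin(a2)],d@[np.sin(a2),-np.cos(a2)],np.degrees(a-a2)))
if __name__=="__main__": go(*map(float,sys.argv[1:]))
E
python3 go.py 487 -55 85.3; python3 go.py 487 -55
```

```text
t 1.1 p [187.2 463.5 140.8] ang 84.78 F [-0.1 -0.3  0.3] op 0.33 | mm tx -492.2 ty 341.3 spin -0.52
t 1.1 p [187.2 463.5 140.8] ang 84.78 F [-0.1 -0.3  0.3] op 0.33 | mm tx -489.1 ty 345.8 spin 0.00
```

Emit:
{"method": "send_rows", "body": {
  "increments": [
    [-0.016,0.0115,0,0],
    [-0.033,0.0233,0,0],
    [-0.033,0.0233,0,0],
    [-0.033,0.0233,0,0],
    [-0.033,0.0233,0,0],
    [-0.033,0.0233,0,0],
    [-0.033,0.0233,0,0],
    [-0.033,0.0233,0,0],
    [-0.033,0.0233,0,0],
    [-0.033,0.0233,0,0],
    [-0.033,0.0233,0,0],
    [-0.033,0.0233,0,0],
    [-0.033,0.0233,0,0],
    [-0.033,0.0233,0,0],
    [-0.033,0.0233,0,0],
    [-0.011,0.008,0,0],
    [0,0,0,0]
  ]
}}

```text
t: 2.8
eef_pos: [490.4, -54.4, 140.9]
tcp_rot: [-0.0, 0.737, 0.675, -0.0]
contact_force: [-0.7, 0.4, -0.0]
opening: 0.335
finger_force: 0.0
```

```bash
python3 go.py 487 -55; python3 - <<'E'
from h import *
c=read_camera("wrist");cv2.imwrite("pics/w1.png",c["img"][:,:,::-1])
for st,ce in blobs(c,(22,120,120),(35,255,255)): print(st,ce.round(1),pix2w(c,ce,20)[0].round(1))
E
```

```text
t 2.8 p [490.4 -54.4 140.9] ang 84.97 F [-0.7  0.4 -0. ] op 0.33 | mm tx -0.9 ty -3.3 spin 0.00
[ 258  118   37   37 1079] [275.7 136. ] [490.7  -4.5  20. ]
[462 163  34  34 905] [478.3 179.8] [653.7 -53.5  20. ]
```

View pics/w1.png

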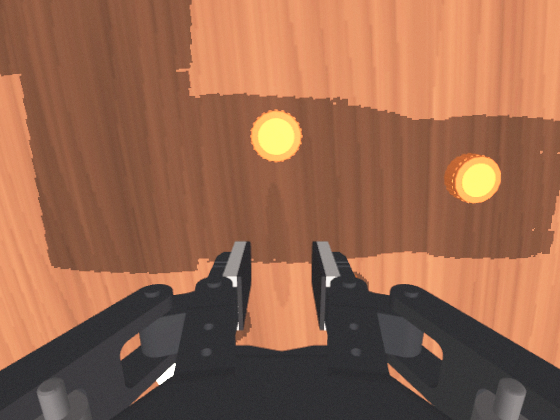

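The wrist view shows cap A at (276,136), nearly centred ahead of the finger gap at about (281,245). I'll correct by 4 mm and go down behind it.

Emit:
{"method": "send_rows", "body": {
  "increments": [
    [0,-0.002,0.02,0],
    [0,-0.002,0.03,0],
    [0,0,0.03,0],
    [0,0,0.025,0],
    [0,0,0.015,0],
    [0,0,0.008,0],
    [0,0,0.004,0],
    [0,0,0,0]
  ]
}}

```text
t: 3.65
eef_pos: [485.9, -52.2, 9.5]
tcp_rot: [0.0, 0.736, 0.677, 0.0]
contact_force: [0.7, -0.6, 0.4]
opening: 0.331
finger_force: 0.0
```

```bash
python3 go.py 512 258
```

```text
t 3.65 p [485.9 -52.2   9.5] ang 85.15 F [ 0.7 -0.6  0.4] op 0.33 | mm tx 311.3 ty -0.2 spin 0.00
```

Emit:
{"method": "send_rows", "body": {
  "increments": [
    [0.008,0,0,0],
    [0.007,0,0,0],
    [0.003,0,0,0],
    [0.002,0,0,0],
    [0.002,0,0,0],
    [0.002,0,0,0],
    [0.003,0,0,0],
    [0.004,0,0,0],
    [0.005,0,0,0],
    [0.006,0,0,0],
    [0.007,0,0,0],
    [0.008,0,0,0],
    [0.008,0,0,0],
    [0.008,0,0,0],
    [0.008,0,0,0],
    [0.008,0,0,0],
    [0.007,0,0,0],
    [0.006,0,0,0],
    [0.004,0,0,0],
    [0.002,0,0,0]
  ]
}}

```text
t: 5.65
eef_pos: [495.2, 55.2, 9.3]
tcp_rot: [-0.0, 0.737, 0.676, 0.0]
contact_force: [-0.6, -0.4, 0.3]
opening: 0.327
finger_force: 0.1
```

```bash
python3 go.py 512 252; python3 - <<'E'
from h import *
c=read_camera("wrist");cv2.imwrite("pics/w2.png",c["img"][:,:,::-1])
for st,ce in blobs(c,(22,120,120),(35,255,255)): print(st,ce.round(1),pix2w(c,ce,20)[0].round(1))
E
```

```text
t 5.65 p [495.2  55.2   9.3] ang 85.12 F [-0.6 -0.4  0.3] op 0.33 | mm tx 197.5 ty -0.0 spin 0.00
[ 247  182   68   65 3445] [281.  214.4] [497.4  80.8  20. ]
```

View pics/w2.png

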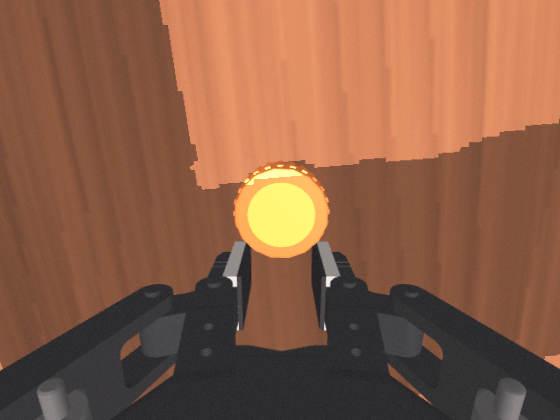

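The wrist view shows the cap at (281,214), cradled squarely against both fingertips, so the push works. Continuing to the tray mouth, slower over the ramp.

Emit:
{"method": "send_rows", "body": {
  "increments": [
    [0.002,0,0,0],
    [0.004,0,0,0],
    [0.006,0,0,0],
    [0.008,0,0,0],
    [0.008,0,0,0],
    [0.008,0,0,0],
    [0.008,0,0,0],
    [0.008,0,0,0],
    [0.007,0,0,0],
    [0.006,0,0,0],
    [0.005,0,0,0],
    [0.005,0,0,0],
    [0.005,0,0,0],
    [0.005,0,0,0],
    [0.005,0,0,0],
    [0.005,0,0,0],
    [0.005,0,0,0],
    [0.005,0,0,0],
    [0.005,0,0,0],
    [0.005,0,0,0]
  ]
}}

```text
t: 7.7
eef_pos: [505.0, 169.9, 9.3]
tcp_rot: [0.0, 0.737, 0.676, -0.0]
contact_force: [0.1, -0.1, -0.2]
opening: 0.331
finger_force: 0.3
```

Emit:
{"method": "send_rows", "body": {
  "increments": [
    [0.005,0,0,0],
    [0.005,0,0,0],
    [0.005,0,0,0],
    [0.005,0,0,0],
    [0.005,0,0,0],
    [0.005,0,0,0],
    [0.005,0,0,0],
    [0.005,0,0,0],
    [0.005,0,0,0],
    [0.005,0,0,0],
    [0.005,0,0,0],
    [0.005,0,0,0],
    [0.005,0,0,0],
    [0.005,0,0,0],
    [0.004,0,0,0],
    [0.003,0,0,0],
    [0.002,0,0,0],
    [0.001,0,0,0],
    [0,0,0,0]
  ]
}}

```text
t: 9.6
eef_pos: [511.8, 249.2, 9.3]
tcp_rot: [0.0, 0.737, 0.676, 0.0]
contact_force: [0.7, 0.3, 0.1]
opening: 0.327
finger_force: 0.0
```

```bash
python3 go.py 537 -206; python3 - <<'E'
from h import *
c=read_camera("wrist");cv2.imwrite("pics/w3.png",c["img"][:,:,::-1])
for st,ce in blobs(c,(22,120,120),(35,255,255)): print(st,ce.round(1),pix2w(c,ce,23)[0].round(1))
E
```

```text
t 9.6 p [511.8 249.2   9.3] ang 85.11 F [0.7 0.3 0.1] op 0.33 | mm tx -451.4 ty 63.9 spin 0.00
[ 235  170   89   79 2573] [278.  208.3] [513.1 278.3  23. ]
```

View pics/w3.png

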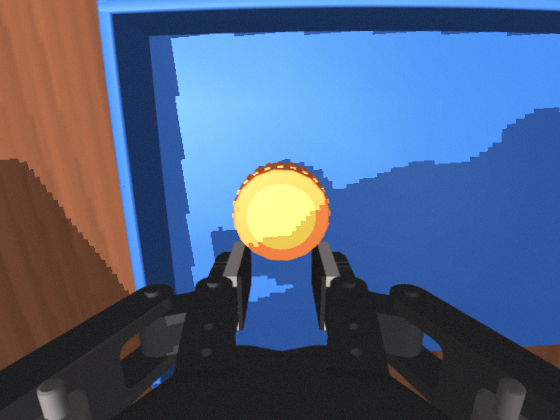

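Cap A sits at (281,215) in the picture, on the tray floor clear of the walls. Backing off, lifting, and going to cap B.

Emit:
{"method": "send_rows", "body": {
  "increments": [
    [-0.005,0,0,0],
    [-0.015,0,0,0],
    [0,0,-0.02,0],
    [0,0,-0.04,0],
    [0,0,-0.04,0],
    [-0.016,0.0024,0,0],
    [-0.035,0.0052,0,0],
    [-0.035,0.0052,0,0],
    [-0.035,0.0052,0,0],
    [-0.035,0.0052,0,0],
    [-0.035,0.0052,0,0],
    [-0.035,0.0052,0,0],
    [-0.035,0.0052,0,0],
    [-0.035,0.0052,0,0],
    [-0.035,0.0052,0,0],
    [-0.035,0.0052,0,0],
    [-0.035,0.0052,0,0],
    [-0.02,0.003,0,0],
    [-0.01,0.001,0,0],
    [0,0,0,0]
  ]
}}

```text
t: 11.65
eef_pos: [536.0, -206.8, 109.0]
tcp_rot: [-0.0, 0.737, 0.676, -0.0]
contact_force: [0.1, 0.3, 0.9]
opening: 0.329
finger_force: 0.0
```

```bash
python3 go.py 537.5 -206; python3 - <<'E'
from h import *
c=read_camera("wrist")
for st,ce in blobs(c,(22,120,120),(35,255,255)): print(st,ce.round(1),pix2w(c,ce,20)[0].round(1))
E
```

```text
t 11.65 p [ 536.  -206.8  109. ] ang 85.0 F [0.1 0.3 0.9] op 0.33 | mm tx 1.0 ty 1.5 spin 0.00
[ 261  116   42   42 1375] [281.8 136.2] [ 541.1 -155.6   20. ]
```

Emit:
{"method": "send_rows", "body": {
  "increments": [
    [0,0,0.02,0],
    [0,0,0.03,0],
    [0,0,0.025,0],
    [0,0,0.015,0],
    [0,0,0.007,0],
    [0,0,0.003,0],
    [0,0,0,0],
    [0.008,0,0,0],
    [0.008,0,0,0],
    [0.004,0,0,0],
    [0.002,0,0,0],
    [0.002,0,0,0],
    [0.002,0,0,0],
    [0.003,0,0,0],
    [0.004,0,0,0],
    [0.005,0,0,0],
    [0.006,0,0,0],
    [0.007,0,0,0],
    [0.008,0,0,0],
    [0.008,0,0,0]
  ]
}}

```text
t: 13.7
eef_pos: [542.5, -138.1, 9.3]
tcp_rot: [-0.0, 0.737, 0.676, 0.0]
contact_force: [0.0, -1.4, 0.9]
opening: 0.33
finger_force: 0.1
```

Emit:
{"method": "send_rows", "body": {
  "increments": [
    [0.008,0,0,0],
    [0.008,0,0,0],
    [0.008,0,0,0],
    [0.008,0,0,0],
    [0.008,0,0,0],
    [0.008,0,0,0],
    [0.008,0,0,0],
    [0.008,0,0,0],
    [0.008,0,0,0],
    [0.008,0,0,0],
    [0.008,0,0,0],
    [0.008,0,0,0],
    [0.008,0,0,0],
    [0.008,0,0,0],
    [0.008,0,0,0],
    [0.008,0,0,0],
    [0.008,0,0,0],
    [0.006,0,0,0],
    [0.004,0,0,0],
    [0.002,0,0,0]
  ]
}}

```text
t: 15.7
eef_pos: [555.1, 9.0, 9.3]
tcp_rot: [0.0, 0.737, 0.676, -0.0]
contact_force: [0.7, -1.1, -0.1]
opening: 0.33
finger_force: 0.2
```

```bash
python3 go.py 576 251; python3 - <<'E'
from h import *
c=read_camera("wrist")
for st,ce in blobs(c,(22,120,120),(35,255,255)): print(st,ce.round(1),pix2w(c,ce,20)[0].round(1))
E
```

```text
t 15.7 p [555.1   9.    9.3] ang 85.13 F [ 0.7 -1.1 -0.1] op 0.33 | mm tx 242.9 ty 0.3 spin 0.00
[ 247  182   69   65 3463] [281.  214.4] [557.3  34.5  20. ]
```

Emit:
{"method": "send_rows", "body": {
  "increments": [
    [0.002,0,0,0],
    [0.004,0,0,0],
    [0.006,0,0,0],
    [0.008,0,0,0],
    [0.008,0,0,0],
    [0.008,0,0,0],
    [0.008,0,0,0],
    [0.008,0,0,0],
    [0.008,0,0,0],
    [0.008,0,0,0],
    [0.008,0,0,0],
    [0.008,0,0,0],
    [0.008,0,0,0],
    [0.008,0,0,0],
    [0.008,0,0,0],
    [0.008,0,0,0],
    [0.008,0,0,0],
    [0.007,0,0,0],
    [0.006,0,0,0],
    [0.005,0,0,0]
  ]
}}

```text
t: 17.75
eef_pos: [567.2, 150.6, 9.3]
tcp_rot: [0.0, 0.737, 0.676, -0.0]
contact_force: [0.2, -0.5, 0.5]
opening: 0.328
finger_force: 0.2
```

Emit:
{"method": "send_rows", "body": {
  "increments": [
    [0.005,0,0,0],
    [0.005,0,0,0],
    [0.005,0,0,0],
    [0.005,0,0,0],
    [0.005,0,0,0],
    [0.005,0,0,0],
    [0.005,0,0,0],
    [0.005,0,0,0],
    [0.005,0,0,0],
    [0.005,0,0,0],
    [0.005,0,0,0],
    [0.005,0,0,0],
    [0.005,0,0,0],
    [0.005,0,0,0],
    [0.005,0,0,0],
    [0.005,0,0,0],
    [0.005,0,0,0],
    [0.005,0,0,0],
    [0.004,0,0,0],
    [0.003,0,0,0]
  ]
}}

```text
t: 19.75
eef_pos: [575.4, 247.1, 9.3]
tcp_rot: [0.0, 0.737, 0.676, -0.0]
contact_force: [-0.7, 0.0, -0.1]
opening: 0.329
finger_force: 0.2
```

Emit:
{"method": "send_rows", "body": {
  "increments": [
    [0.002,0,0,0],
    [0.001,0,0,0],
    [0,0,0,0]
  ]
}}

```text
t: 20.05
eef_pos: [575.7, 249.8, 9.3]
tcp_rot: [-0.0, 0.737, 0.676, -0.0]
contact_force: [1.2, -0.1, -0.4]
opening: 0.325
finger_force: 0.0
```

```bash
python3 go.py 655 -105; python3 - <<'E'
from h import *
c=read_camera("wrist")
for st,ce in blobs(c,(22,120,120),(35,255,255)): print(st,ce.round(1),pix2w(c,ce,23)[0].round(1))
E
```

```text
t 20.05 p [575.7 249.8   9.3] ang 85.11 F [ 1.2 -0.1 -0.4] op 0.33 | mm tx -346.7 ty 109.2 spin 0.00
[ 237  173   78   70 3426] [274.1 207.1] [575.4 279.5  23. ]
[  95  187   72   75 4037] [129.3 224.5] [515.  277.2  23. ]
```

Emit:
{"method": "send_rows", "body": {
  "increments": [
    [-0.005,0,0,0],
    [-0.015,0,0,0],
    [0,0,-0.02,0],
    [0,0,-0.04,0],
    [0,0,-0.04,0],
    [-0.015,0.005,0,0],
    [-0.03,0.01,0,0],
    [-0.03,0.01,0,0],
    [-0.03,0.01,0,0],
    [-0.03,0.01,0,0],
    [-0.03,0.01,0,0],
    [-0.03,0.01,0,0],
    [-0.03,0.01,0,0],
    [-0.03,0.01,0,0],
    [-0.03,0.01,0,0],
    [-0.03,0.01,0,0],
    [-0.012,0.004,0,0],
    [0,0,0,-3.5],
    [0,0,0,-3.4],
    [0,0,0,0]
  ]
}}

```text
t: 22.1
eef_pos: [654.2, -105.7, 109.0]
tcp_rot: [-0.0, 0.694, 0.72, -0.0]
contact_force: [0.4, 0.4, 0.1]
opening: 0.326
finger_force: 0.0
```

```bash
python3 go.py 655 -105; python3 - <<'E'
from h import *
c=read_camera("wrist")
for st,ce in blobs(c,(22,120,120),(35,255,255)): print(st,ce.round(1),pix2w(c,ce,20)[0].round(1))
E
```

```text
t 22.1 p [ 654.2 -105.7  109. ] ang 92.05 F [0.4 0.4 0.1] op 0.33 | mm tx 0.7 ty 0.9 spin 0.00
[ 262  114   42   43 1354] [282.4 135.1] [653.4 -53.5  20. ]
```

Emit:
{"method": "send_rows", "body": {
  "increments": [
    [0,0.0005,0.02,0],
    [0,0,0.03,0],
    [0,0,0.025,0],
    [0,0,0.015,0],
    [0,0,0.007,0],
    [0,0,0.003,0],
    [0,0,0,0],
    [0.008,0,0,0],
    [0.008,0,0,0],
    [0.004,0,0,0],
    [0.002,0,0,0],
    [0.002,0,0,0],
    [0.002,0,0,0],
    [0.003,0,0,0],
    [0.004,0,0,0],
    [0.005,0,0,0],
    [0.006,0,0,0],
    [0.007,0,0,0],
    [0.005,0,0,0],
    [0.003,0,0,0]
  ]
}}

```text
t: 24.15
eef_pos: [653.1, -45.6, 9.3]
tcp_rot: [-0.0, 0.694, 0.72, -0.0]
contact_force: [0.8, -0.6, -0.3]
opening: 0.328
finger_force: 0.1
```

```bash
python3 go.py 643 247; python3 - <<'E'
from h import *
c=read_camera("wrist")
for st,ce in blobs(c,(22,120,120),(35,255,255)): print(st,ce.round(1),pix2w(c,ce,20)[0].round(1))
E
```

```text
t 24.15 p [653.1 -45.6   9.3] ang 92.04 F [ 0.8 -0.6 -0.3] op 0.33 | mm tx 292.8 ty 0.3 spin 0.00
[ 247  182   69   65 3505] [281.  214.3] [652.2 -20.   20. ]
```

Emit:
{"method": "send_rows", "body": {
  "increments": [
    [0.002,0,0,0],
    [0.004,0,0,0],
    [0.006,0,0,0],
    [0.008,0,0,0],
    [0.008,0,0,0],
    [0.008,0,0,0],
    [0.008,0,0,0],
    [0.008,0,0,0],
    [0.008,0,0,0],
    [0.008,0,0,0],
    [0.008,0,0,0],
    [0.008,0,0,0],
    [0.008,0,0,0],
    [0.008,0,0,0],
    [0.008,0,0,0],
    [0.008,0,0,0],
    [0.008,0,0,0],
    [0.008,0,0,0],
    [0.008,0,0,0],
    [0.008,0,0,0]
  ]
}}

```text
t: 26.2
eef_pos: [647.9, 102.2, 9.3]
tcp_rot: [0.0, 0.695, 0.719, 0.0]
contact_force: [-0.2, -0.4, 0.9]
opening: 0.334
finger_force: 0.1
```

Emit:
{"method": "send_rows", "body": {
  "increments": [
    [0.008,0,0,0],
    [0.008,0,0,0],
    [0.008,0,0,0],
    [0.006,0,0,0],
    [0.005,0,0,0],
    [0.005,0,0,0],
    [0.005,0,0,0],
    [0.005,0,0,0],
    [0.005,0,0,0],
    [0.005,0,0,0],
    [0.005,0,0,0],
    [0.005,0,0,0],
    [0.005,0,0,0],
    [0.005,0,0,0],
    [0.005,0,0,0],
    [0.005,0,0,0],
    [0.005,0,0,0],
    [0.005,0,0,0],
    [0.005,0,0,0],
    [0.005,0,0,0]
  ]
}}

```text
t: 28.2
eef_pos: [644.1, 211.9, 9.3]
tcp_rot: [-0.0, 0.695, 0.719, -0.0]
contact_force: [0.1, 0.3, 0.8]
opening: 0.332
finger_force: 0.2
```

Emit:
{"method": "send_rows", "body": {
  "increments": [
    [0.005,0,0,0],
    [0.005,0,0,0],
    [0.005,0,0,0],
    [0.005,0,0,0],
    [0.005,0,0,0],
    [0.003,0,0,0],
    [0.002,0,0,0],
    [0.001,0,0,0],
    [0,0,0,0]
  ]
}}

```text
t: 29.1
eef_pos: [643.0, 242.5, 9.3]
tcp_rot: [-0.0, 0.695, 0.719, -0.0]
contact_force: [0.1, -0.1, 0.2]
opening: 0.329
finger_force: 0.0
```

```bash
python3 go.py 643 247; python3 - <<'E'
from h import *
c=read_camera("wrist");cv2.imwrite("pics/w4.png",c["img"][:,:,::-1])
for st,ce in blobs(c,(22,120,120),(35,255,255)): print(st,ce.round(1),pix2w(c,ce,23)[0].round(1))
E
```

```text
t 29.1 p [643.  242.5   9.3] ang 92.01 F [ 0.1 -0.1  0.2] op 0.33 | mm tx 4.5 ty 0.2 spin 0.00
[  79  147   90   82 2383] [125.8 183.8] [579.5 279.6  23. ]
[ 236  171   81   77 3675] [277.7 210. ] [640.7 270.8  23. ]
[  0 177   7  40 199] [  2.4 197. ] [525.9 272.4  23. ]
```

View pics/w4.png

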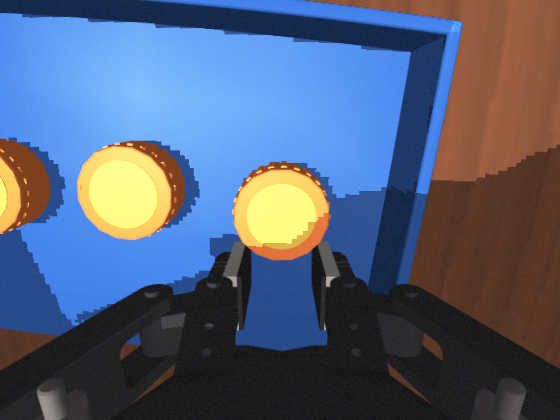

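All three caps lie flat on the tray floor, at about (5,195), (124,190) and (281,212) in the picture, clear of the walls. Backing off, lifting, and checking.

Emit:
{"method": "send_rows", "body": {
  "increments": [
    [-0.005,0,0,0],
    [-0.015,0,0,0],
    [0,0,-0.02,0],
    [0,0,-0.04,0],
    [0,0,-0.04,0],
    [-0.03,0,-0.03,0],
    [-0.03,0,-0.02,0],
    [-0.03,0,0,0],
    [-0.03,0,0,0],
    [-0.03,0,0,0],
    [-0.03,0,0,0],
    [-0.015,0,0,0],
    [0,0,0,0],
    [0,0,0,0]
  ]
}}

```text
t: 30.55
eef_pos: [650.5, 27.6, 159.3]
tcp_rot: [-0.0, 0.695, 0.719, 0.0]
contact_force: [-0.6, 0.4, 0.3]
opening: 0.331
finger_force: 0.0
```

```bash
python3 go.py 643 100; python3 - <<'E'
from h import *
for n in("scene","side"):
    c=read_camera(n);cv2.imwrite(f"pics/{n}9.png",c["img"][:,:,::-1])
    for st,ce in blobs(c,(22,120,120),(35,255,255)): print(n,st,ce.round(1),pix2w(c,ce,23)[0].round(1))
E
```

```text
t 30.55 p [650.5  27.6 159.3] ang 91.98 F [-0.6  0.4  0.3] op 0.33 | mm tx 72.6 ty -5.0 spin 0.00
scene [384 175  14  10 104] [390.5 179.4] [515.7 273.   23. ]
scene [391 195  14  12 122] [397.4 200.4] [579.4 273.5  23. ]
scene [545 216  15  28 251] [554.  228.1] [693.8 602.5  23. ]
scene [395 218  14  12 136] [401.4 223.4] [643.7 266.   23. ]
side [298 104  12  12  56] [302.7 109.8] [676.9 659.   23. ]
```

View pics/scene9.png

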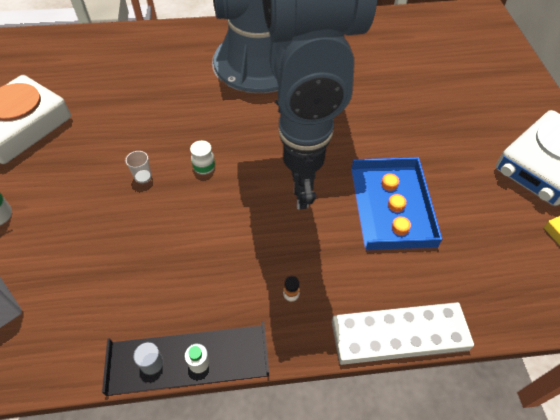

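View pics/side9.png

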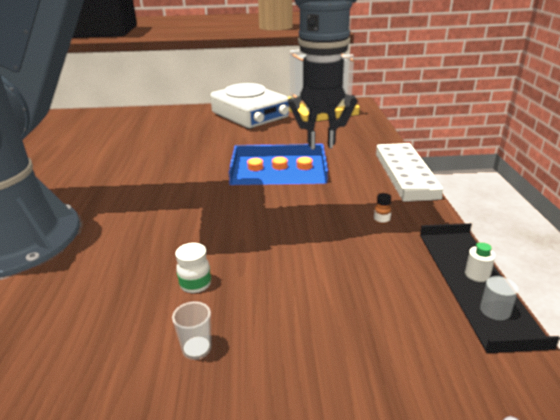

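The final views show the caps in the tray at (390,181), (397,202) and (401,226). The jar, beaker and vial have not moved, and the arm touches nothing.

```bash
python3 -c "
from rig import *
print(sign_off())"
```

```text
the job is handed in; nothing more can be done
None
```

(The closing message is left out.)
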